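Weigh the red resin casting on the hook scale

TASK

Weigh the red casting: hang it by the peak of its yoke on the hook of the spring scale, easing its weight onto the spring so that the hook never jerks or is strained, and let go so that it hangs free and still for a good second. Then take hold of it again, lift it slowly off the hook and stand it upright in the white tray, set down and not dropped, leaving everything else alone.

Things in the scene. Friction and masses are not known exactly. Their poses are not given: they have to be found in the camera images.
- red_cast_center (a point): A puck of red resin, 56 mm across, 36 mm high, with an upright aluminium yoke on it, 116 mm tall in all, standing loose on the table. This point is on its axis half-way up, 58 mm above its underside. z is up; y runs across the yoke from strap to strap. The same if turned half round. It weighs 0.11 to 0.45 kg, not known beforehand.
- red_cast_grip (a point): Where to grip the red casting: on its axis, 25 mm above the centre point (83 mm above its underside), between the yoke's two flat upright straps. Each is 14 mm wide along x and 5 mm thick; their outer faces are 44 mm apart along y. They reach from 34 to 100 mm above the underside.
- red_cast_eye (a point): Underside of the peak of the red casting's yoke, 108 mm above its underside: this is what sits on the hook's saddle. The yoke's top is an 8 mm round bar bent up to this peak from 12 mm lower at the straps. The opening below it is 34 mm wide and 64 to 72 mm high down to the puck, and goes through along x. Axes are those of the casting.
- teal_cast_center (a point): Another casting of the same shape, teal, loose: leave alone. Point half-way up, 58 mm above the table.
- amber_cast_center (a point): Another casting of the same shape, amber, loose: leave alone. Point half-way up, 58 mm above the table.
- scale: The hook scale: grey base 170 x 120 x 16 mm fixed on the table, with a white column (30 mm along x, 50 mm wide, 304 mm high) whose front face is at x = +55 mm. Origin at the centre of the base's underside; the hook points to its -x and slides down the column's front on a spring.
- hook_saddle (a point): The lowest point of the upper side of the hook's dip, where the peak of a yoke sits; moves with the hook. Unloaded it is 262 mm above the table, 50 mm to the -x side of the scale's origin. The hook is an 8 mm round steel bar that leaves the column along the scale's -x at centre height 272 mm (top 276), dips here and turns up to its free tip. Axes are those of the scale.
- hook_tip (a point): Top of the hook's upturned free tip: 17 mm in front of the saddle (the scale's -x) and 15 mm above it. Moves with the hook.
- scale_hook (a joint): How far the hook is drawn down, in m: 0 unloaded (upper stop), 0.12 lower stop. It starts to move at 0.3 N of load, then 1 mm per 0.045 N (45 N/m), lightly damped (settles in about 3 s): the casting's weight draws it 17 to 92 mm down. Moving faster than 0.06 m/s it has been jerked; 110 mm down or with more than 15 N on the scale it is strained.
- tray: Shallow white tray, 120 x 120 mm, 14 mm high, walls 4 mm, inner floor about 4 mm above the table. Fixed. Origin at the centre of its underside.
- cup_a: Small clear mixing cup, 60 mm across, 45 mm high, loose; leave alone. Origin under its centre.
- cup_b: Small bluish mixing cup, 60 mm across, 45 mm high, loose; leave alone. Origin under its centre.
- pigment: Small amber bottle with a white cap, 36 mm across, 85 mm high, loose; leave alone. Origin under its centre.
- tape: Roll of yellow tape lying flat, 60 mm across, 20 mm high, loose; leave alone. Origin under its centre.
There are look-alikes about, which are no part of the job. Leave any purple look-alike of the part that bears red_cast_center alone. Leave any brown look-alike of the tray alone.

How it is judged:
By the outcome, as a careful person would: the job done as asked, in the order asked, and still so for the second after the job is handed in, with the robot touching nothing.
It also fails if it takes over 72 s, if anything falls off the work surface, if the arm or the gripper's body presses on something with over 40 N, if the wrist force passes 120 N, or if a joint passes its speed limit or range.

ROBOT

A 6-joint arm with a two-finger parallel gripper is mounted at the origin on the work surface. World frame = base frame: x ahead of the robot, y to its left, z up, the work surface at z = 0. Lengths are in mm, angles in rad, forces in N, time in s.
With the tool pointing down it reaches from about 275 to 750 mm from the base axis. Payload 10.2 kg.
Tool frame: the origin (TCP) lies between the finger pads; the fingertips stand 22 mm ahead of it and the grasp point (between the pads) lies 3 mm ahead of it (ctrl.nose_length is the distance from the TCP to the fingertips, in mm); y points along the fingers, z is the direction in which the jaws open and shut, and the axes are right-handed (so a half turn about y gives the same grasp; the last joint's range is limited). The gripper opens to 85 mm and grips with 20 to 120 N. Pads are 22 mm wide; open, the fingers measure 114 mm over their backs; the gripper's body (76 mm by 85 mm) begins 54 mm behind the grasp point. The pads swing forward as they close: fully open they stand 13 mm farther back than shut.
Start: joints at [-1.415, 0.313, 1.498, -0, 1.331, -0.223], TCP at [194.136, -487.794, 253.294] pointing down, gripper open.
Joint ranges: [-2.94, 2.94], [-0.97, 2.17], [0.19, 2.56], [-1.23, 4.37], [0.02, 3.11], [-2.88, 2.88]. Speed limits (rad/s): [2.39, 2.39, 3.01, 3.14, 3.14, 3.14].

INTERFACE

Orientations are given as a unit quaternion [w, x, y, z].
In Python, from rig import ctrl, eyes, models gives the robot as it stands.
- The arm moves only by the shell command python3 -m crank 'ROWS' [FORCE]. ROWS is JSON, a list of rows, each an object with "dp": the shift along the tool's x, y, z in mm, a list of three; "roll": the turn about the tool's y in rad; "gripper": the closure in counts, from 0 (fully open) to 255 (shut). A call has 1 to 10 rows; each row is the pose to reach, as a shift and turn from the pose commanded when the call began, along the tool's axes at that moment; what a row does not reach only later rows make up. A row lasts 1/12 s, in which the tool goes at most 41.7 mm and 7.16 degrees, less where a joint would pass 70% of its speed; a pose out of reach is approached as far as the arm can. A call with a gripper value outside its range is refused whole. The fingers move at their own pace and stop on an object; FORCE is the grip in N (left out, the last holds). Time passes only in rows, so rows that repeat a pose let the fingers close. It gives the time, the measured TCP pose, the force and the opening at its end, in the units of the state.
- ctrl.sense(): the state, without advancing time (a new reading comes with each control period).
- eyes.capture(name): name is "scene" or "top"; returns a dict with "color" (384x512x3 uint8, red, green, blue), "fx", "fy", "cx", "cy" (pixels), "distortion" ([k1, k2, p1, p2, k3] as OpenCV has them; the pictures are not rectified), "R" (3x3) and "t" (3): a world point X has camera coordinates R X + t. Camera axes: x right, y down, z forward; pixel columns grow to the right and rows downward; lengths in mm; the calibration is good to about 2 mm. A picture is of the moment at which its call begins. There is no depth.
- ctrl.finish_job(): hands the job in, once; it reports no verdict.
Trained networks look in a picture, given as the dict that the camera call returned (one of the last four; its "shot" number tells which), for a name from the list of things; names that differ only in an ending like _2 or _b are one class to them, and where a whole thing is asked for, a point or a joint stands for the part that bears it (a point fixed in the world has none). Each returns a list of dicts, best first, with "confidence" (0 to 1); they miss things now and then, are a little off and sometimes report something else, mostly with a low value. They report only what shows in the picture. A call takes as long as a camera call. They do not tell look-alikes from the thing itself.
- models.spot_in(picture, label): "extent" ([centre column, centre row, width, height] in pixels, round what is visible of it).
- models.spot_point(picture, label): "centre" ([column, row] in pixels: a listed point, or the origin of a listed thing).
The state is a dict: "time_s": time; "joints": joint angles; "dq": joint speeds; "tau": joint torques, N m; "eef_pos": TCP position; "ee_rot": TCP orientation; "force": force on the tool from outside, world axes, zero at the start; "wrist_torque": the same for the moment, N m; "grip_width": opening from 0.0 (shut) to 1.0 (fully open).
Only numpy, scipy, OpenCV 4.12 (cv2) and the standard library are available. Lean on these libraries where they do the work, as an engineer would, in place of code of your own. Each camera call takes 0.05 s, during which the arm holds its last target. There are 200 camera calls.

## Working session

There is one attempt and no reset: what is moved stays moved. The work goes in short steps, Python scripts to look and compute and a shell command to move; the robot and the scene stay as the last step left them, time stands still between calls to the robot, and variables do not carry over. Pictures are saved under pics/ and viewed, about 8 in all and at most 12, crops included, and the job is handed in when it is done.

```bash
ls; mkdir -p pics
cat > h.py <<'E'
import numpy as np, cv2
from rig import ctrl, eyes, models
from scipy.spatial.transform import Rotation as Ro
def K(p): return np.array([[p["fx"],0,p["cx"]],[0,p["fy"],p["cy"]],[0,0,1]],float)
def proj(p,X):
    r,_=cv2.Rodrigues(np.array(p["R"],float))
    return cv2.projectPoints(np.array(X,float).reshape(-1,1,3),r,np.array(p["t"],float),K(p),np.array(p["distortion"],float))[0].reshape(-1,2)
def ray(p,uv):
    n=cv2.undistortPoints(np.array(uv,float).reshape(1,1,2),K(p),np.array(p["distortion"],float)).ravel()
    R=np.array(p["R"]);d=R.T@np.array([n[0],n[1],1]);return -R.T@np.array(p["t"]),d/np.linalg.norm(d)
def atz(p,uv,z):
    c,d=ray(p,uv);return c+d*(z-c[2])/d[2]
def tri(rs):
    A=sum(np.eye(3)-np.outer(d,d) for c,d in rs);b=sum((np.eye(3)-np.outer(d,d))@c for c,d in rs)
    X=np.linalg.solve(A,b);return X,[round(float(np.linalg.norm((np.eye(3)-np.outer(d,d))@(X-c))),1) for c,d in rs]
def save(p,n,box=None,s=1.5):
    im=cv2.cvtColor(p["color"],cv2.COLOR_RGB2BGR)
    if box: im=im[box[1]:box[3],box[0]:box[2]]
    cv2.imwrite("pics/"+n,cv2.resize(im,None,fx=s,fy=s,interpolation=cv2.INTER_CUBIC))
def st():
    s=ctrl.sense();q=s["ee_rot"];M=Ro.from_quat([q[1],q[2],q[3],q[0]]).as_matrix()
    return s,np.array(s["eef_pos"]),M
E
cat > a.py <<'E'
from h import *
P={n:eyes.capture(n) for n in("scene","top")}
for n in P: save(P[n],n+"0.png")
zs=dict(red_cast_center=58,red_cast_eye=108,red_cast_grip=83,hook_saddle=262,hook_tip=277,scale=0,tray=0,pigment=0,cup_a=0,tape=0)
for l,z in zs.items():
  for n in P:
    for d in models.spot_point(P[n],l)[:5]:
      if d["confidence"]>.3: print(l,n,np.round(d["centre"],1),round(d["confidence"],2),np.round(atz(P[n],d["centre"],z)))
s,p,M=st();print(p,M.round(3),s["force"],s["grip_width"],ctrl.nose_length)
for n in P: c=-np.array(P[n]["R"]).T@P[n]["t"];print(n,c.round())
E
python3 a.py
```

```text
pics
red_cast_center scene [161.1 242.7] 0.77 [ 391. -323.   58.]
red_cast_center scene [173.7 256.1] 0.56 [ 475. -318.   58.]
red_cast_center top [336.7 204.5] 0.69 [ 471. -324.   58.]
red_cast_eye scene [171.6 245.2] 0.92 [ 482. -322.  108.]
red_cast_eye scene [160.5 224.2] 0.67 [ 363. -306.  108.]
red_cast_eye top [338.3 204.5] 0.62 [ 469. -320.  108.]
red_cast_eye top [339.7 228.9] 0.58 [ 383. -326.  108.]
red_cast_grip scene [171.5 249.9] 0.9 [ 473. -322.   83.]
red_cast_grip scene [209.9 233.2] 0.72 [ 469. -183.   83.]
red_cast_grip scene [155.2 231.3] 0.64 [ 356. -325.   83.]
red_cast_grip top [335.3 206.1] 0.73 [ 464. -314.   83.]
red_cast_grip top [335.7 232.4] 0.71 [ 370. -317.   83.]
red_cast_grip top [320.  142.2] 0.54 [ 696. -257.   83.]
hook_saddle scene [279.6 176.5] 0.64 [552.  33. 262.]
hook_saddle top [244.8 167.5] 0.68 [573.   8. 262.]
hook_tip scene [275.5 168.9] 0.54 [527.  36. 277.]
hook_tip top [243.7 177.4] 0.62 [539.  10. 277.]
scale scene [283.4 254.5] 0.81 [616.   8.   0.]
scale scene [273.3 172.4] 0.63 [148. 325.   0.]
scale top [245.4 169.7] 0.7 [600.  16
[... 218 characters left out ...]
] 0.62 [ 712. -264.    0.]
pigment scene [162.3 304.2] 0.37 [ 584. -414.    0.]
pigment top [319.9 145.1] 0.64 [ 702. -268.    0.]
pigment top [284.9 142.5] 0.6 [ 709. -133.    0.]
cup_a scene [269.2 289.3] 0.92 [ 716. -126.    0.]
cup_a scene [365.  239.2] 0.84 [721. 293.   0.]
cup_a top [169.4 139.7] 0.71 [711. 312.   0.]
cup_a top [285.9 140.9] 0.45 [ 715. -137.    0.]
tape scene [160.9 307.4] 0.7 [ 592. -422.    0.]
tape top [361.3 171.7] 0.63 [ 602. -428.    0.]
[ 194.14707305 -487.78527054  253.27840128] [[-0.929  0.     0.37 ]
 [-0.37   0.    -0.929]
 [-0.    -1.    -0.   ]] [-0.44903569 -0.17118459 -0.38789   ] 1.0052380591261603 22.0
scene [1392. -654.  877.]
top [ 389.  -42. 1596.]
```

View pics/scene0.png

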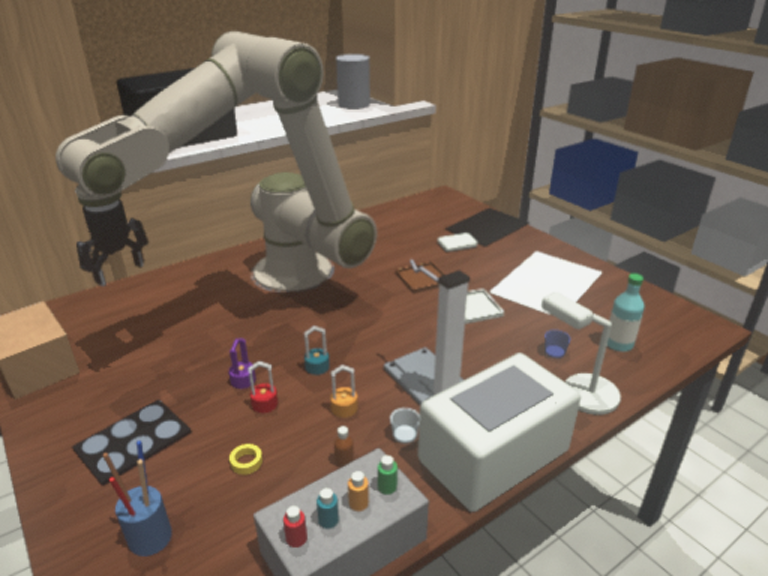

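View pics/top0.png

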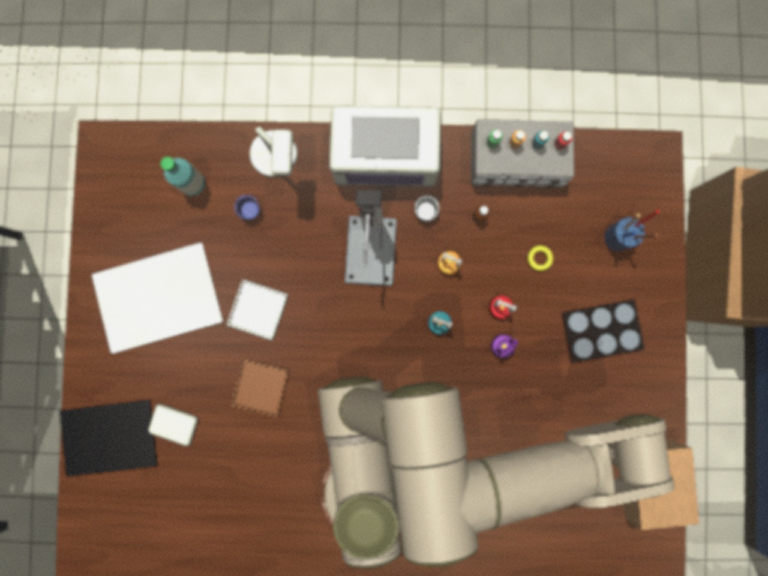

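The scene picture shows the red casting at about (175,260) (native pixels), the purple look-alike at (160,243), teal (211,238), amber (229,262), the scale column at (300,220) and the white tray at (320,204). The top picture shows red at (335,205), the white tray at (171,206) and the brown one at (174,258). Next, close crops for the yaws.

```bash
cat > b.py <<'E'
from h import *
P={n:eyes.capture(n) for n in("scene","top")}
def near(n,l,uv,r=14):
    c=[d["centre"] for d in models.spot_point(P[n],l) if np.hypot(*(np.array(d["centre"])-uv))<r]
    return c[0] if c else None
for l,a,b in [("red_cast_center",(175,260),(334,205)),("red_cast_grip",(175,252),(336,205)),("red_cast_eye",(174,246),(338,205)),("hook_saddle",(280,176),(245,168)),("hook_tip",(275,169),(244,177)),("scale",(283,254),(246,170)),("tray",(318,204),(171,205))]:
    u=near("scene",l,a);v=near("top",l,b)
    if u is None or v is None: print(l,u,v);continue
    X,e=tri([ray(P["scene"],u),ray(P["top"],v)]);print(l,np.round(u,1),np.round(v,1),X.round(1),e)
def crop(n,cx,cy,w,h,W=400,H=300):
    im=cv2.cvtColor(P[n]["color"],cv2.COLOR_RGB2BGR)[cy-h//2:cy+h//2,cx-w//2:cx+w//2]
    return cv2.resize(im,(W,H),interpolation=cv2.INTER_CUBIC)
cv2.imwrite("pics/m1.png",np.vstack([np.hstack([crop("scene",176,256,56,42),crop("top",336,206,56,42)]),np.hstack([crop("scene",284,222,112,84),crop("top",248,160,96,72)])]))
E
python3 b.py
```

```text
red_cast_center [176.2 254.3] [337.7 204.5] [ 474.9 -318.4   65.1] [8.7, 8.7]
red_cast_grip [171.3 251.2] [337.1 205.4] [ 467.5 -321.7   74. ] [0.8, 0.8]
red_cast_eye None [338.0, 202.9]
hook_saddle [277.5 178.4] [243.  168.4] [568.1  13.  269.2] [0.9, 0.9]
hook_tip [275.5 170.2] [242.6 179.4] [536.3  19.4 280.9] [7.1, 7.1]
scale [283.1 254.8] [243.6 168.1] [606.1  20.4 -14.2] [3.6, 3.6]
tray [316.8 205.8] [172.8 202.8] [469.2 291.3   4.8] [2.9, 2.9]
```

View pics/m1.png

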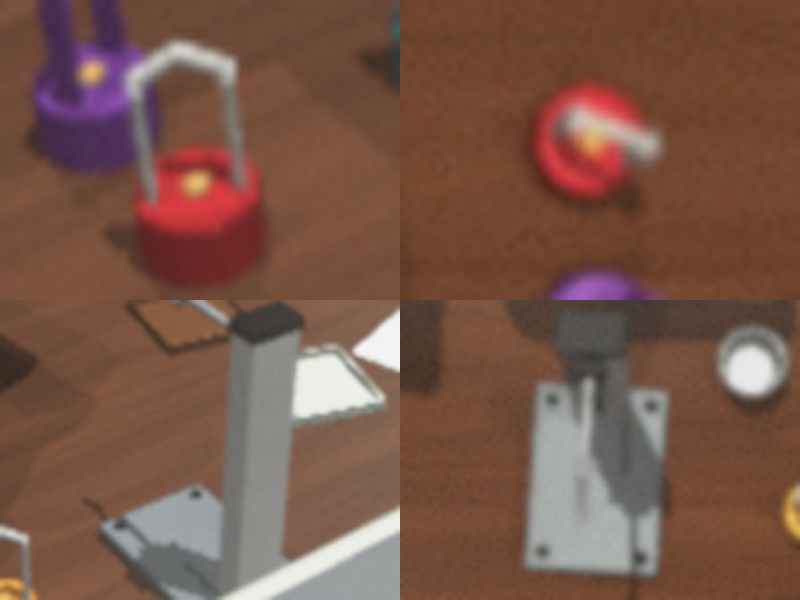

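The crops show: red yoke peak at scene (173.6,241.3), its bar in the top view running (331.2,202.1)–(343,205.3); scale base corners in the top view at (232.9,143.9), (264.3,146.1), (261.4,190), (230,188.8). I fit poses to these.

```bash
cat > c.py <<'E'
from h import *
from scipy.optimize import least_squares as ls
P={n:eyes.capture(n) for n in("scene","top")}
def fit(obs,x0):
    def f(v):
        x,y,a=v[0],v[1],v[2];R=Ro.from_euler('z',a).as_matrix()
        return np.concatenate([(proj(P[n],R@np.array(m,float)+[x,y,0])[0]-uv) for n,m,uv in obs])
    r=ls(f,x0,x_scale=[10,10,.1]);print(r.x.round(3),np.degrees(r.x[2]).round(1),r.fun.reshape(-1,2).round(1).tolist());return r.x
print("red");fit([("scene",(0,0,116),(173.6,241.3)),("scene",(0,-19,104),(166.9,246.9)),("scene",(0,19,104),(180.9,244.5)),("scene",(0,0,36),(175.4,260.6)),("top",(0,20,104),(331.2,202.1)),("top",(0,-20,104),(343,205.3)),("top",(0,0,30),(334.6,204.6))],[470,-320,-.2])
print("scale");v=fit([("top",(85,60,16),(232.9,143.9)),("top",(85,-60,16),(264.3,146.1)),("top",(-85,-60,16),(261.4,190)),("top",(-85,60,16),(230,188.8)),("scene",(-85,-60,16),(256,242.2)),("scene",(-85,60,16),(284,232.4))],[605,15,0])
R=Ro.from_euler('z',v[2]).as_matrix()
H=np.array([(55,0,272),(-50,0,262),(-67,0,277)])@R.T+[v[0],v[1],0];print(H.round(1))
o=np.full((600,800,3),0,np.uint8)
for i,(n,cx,cy) in enumerate([("scene",282,180),("top",246,165)]):
    im=cv2.cvtColor(P[n]["color"],cv2.COLOR_RGB2BGR)[cy-30:cy+30,cx-40:cx+40]
    im=cv2.resize(im,(400,300),interpolation=cv2.INTER_CUBIC);o[:300,i*400:i*400+400]=im;im=im.copy()
    for q in (proj(P[n],H)-[cx-40,cy-30])*5: cv2.circle(im,tuple(int(t) for t in q),3,(0,0,255),-1)
    o[300:,i*400:i*400+400]=im
cv2.imwrite("pics/m2.png",o)
E
python3 c.py
```

```text
red
[ 4.75620e+02 -3.15426e+02 -2.82000e-01] -16.1 [[-1.1, -0.1], [-0.2, -1.3], [-1.8, -1.5], [-0.0, 0.5], [0.1, -1.2], [-0.9, -1.0], [-1.5, -0.9]]
scale
[ 6.10869e+02  1.05180e+01 -5.60000e-02] -3.2 [[-0.1, -0.8], [-0.1, -0.6], [-0.6, -0.1], [-0.9, -1.3], [-1.7, -0.1], [-1.1, -1.7]]
[[665.8   7.4 272. ]
 [560.9  13.3 262. ]
 [544.   14.3 277. ]]
```

View pics/m2.png

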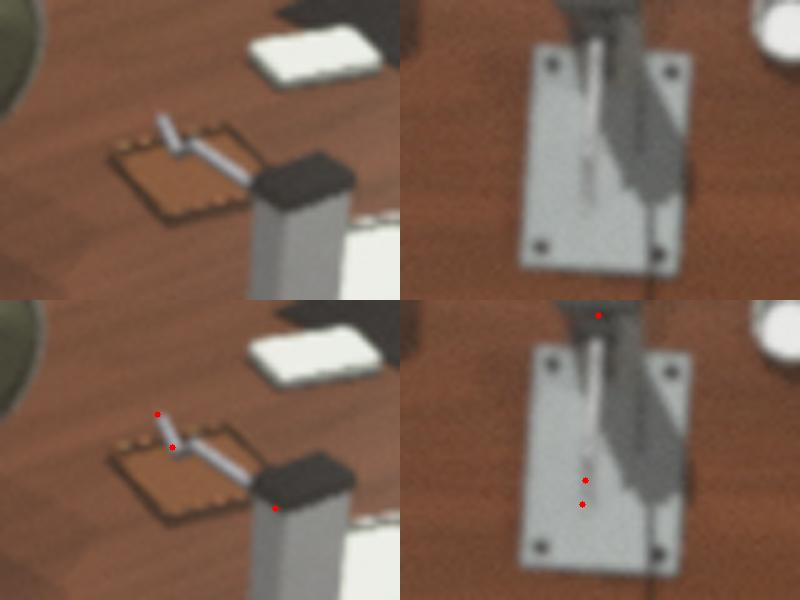

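```bash
sed -i 's/-uv) for n/-(np.array(uv)-.43)) for n/' c.py; python3 c.py
cat > go.py <<'E'
import sys
from h import *
# go.py x y z [deg of casting yaw]
a=[float(t) for t in sys.argv[1:]];s,p,M=st()
print("t",round(s["time_s"],2),"tcp",p.round(1),"F",np.round(s["force"],2),"w",round(s["grip_width"],3),"q",np.round(s["joints"],2))
if len(a)>=3: print("dp",(M.T@(np.array(a[:3])-p)).round(1))
z=M[:,2];y=np.degrees(np.arctan2(z[1],z[0]))-90;y=(y+90)%180-90;print("yaw",y.round(2))
if len(a)>3: print("roll",round(float(np.radians(y-a[3])),3))
E
python3 go.py 475 -315 200 -16
```

```text
red
[ 4.75154e+02 -3.15266e+02 -2.81000e-01] -16.1 [[-0.7, 0.2], [0.2, -1.0], [-1.4, -1.2], [0.4, 0.8], [0.5, -0.6], [-0.5, -0.5], [-1.1, -0.4]]
scale
[ 6.11253e+02  1.14980e+01 -5.10000e-02] -2.9 [[-0.1, -0.4], [-0.0, -0.4], [-0.3, 0.2], [-0.6, -0.9], [-1.0, 0.4], [-0.5, -1.3]]
[[666.2   8.7 272. ]
 [561.3  14.  262. ]
 [544.3  14.9 277. ]]
t 2.1 tcp [ 194.1 -487.8  253.3] F [-0.6  -0.89 -0.55] w 1.0 q [-1.42  0.31  1.5  -0.    1.33 -0.22]
dp [-324.9   53.3  -56.7]
yaw 21.7
roll 0.658
```

```bash
python3 -m crank '[{"dp":[-33,0,-6],"roll":0.07,"gripper":0},{"dp":[-65,0,-11],"roll":0.14,"gripper":0},{"dp":[-98,0,-17],"roll":0.21,"gripper":0},{"dp":[-130,0,-23],"roll":0.28,"gripper":0},{"dp":[-163,0,-29],"roll":0.35,"gripper":0},{"dp":[-195,0,-34],"roll":0.42,"gripper":0},{"dp":[-228,10,-40],"roll":0.49,"gripper":0},{"dp":[-260,20,-46],"roll":0.56,"gripper":0},{"dp":[-293,30,-52],"roll":0.63,"gripper":0},{"dp":[-325,40,-57],"roll":0.658,"gripper":0}]' 40
python3 -m crank '[{"dp":[0,0,0],"roll":0,"gripper":0},{"dp":[0,0,0],"roll":0,"gripper":0},{"dp":[0,0,0],"roll":0,"gripper":0}]'
python3 go.py 474 -317 200 -16
python3 - <<'E'
from h import *
o=[]
for n,X in(("scene",(474,-317,120)),("top",(474,-317,120))):
    p=eyes.capture(n);u,v=[int(t) for t in proj(p,X)[0]];im=cv2.cvtColor(p["color"],cv2.COLOR_RGB2BGR)[v-36:v+36,u-32:u+32]
    o.append(cv2.resize(im,(400,450),interpolation=cv2.INTER_CUBIC));print(n,u-32,v-36)
cv2.imwrite("pics/m3.png",np.hstack(o))
E
```

```text
time_s: 2.93
eef_pos: [476.4, -313.4, 212.9]
ee_rot: [0.099, -0.1, -0.7, 0.7]
force: [0.2, -0.2, 0.4]
grip_width: 1.003
time_s: 3.18
eef_pos: [474.7, -315.0, 213.5]
ee_rot: [0.098, -0.098, -0.7, 0.7]
force: [1.0, -0.8, 0.0]
grip_width: 0.999
t 3.18 tcp [ 474.7 -315.   213.5] F [ 0.95 -0.79  0.03] w 0.999 q [-0.79  0.44  1.42 -0.    1.28  1.06]
dp [ 0.2 13.5  2.1]
yaw -15.97
roll 0.0
scene 139 204
top 305 166
```

View pics/m3.png

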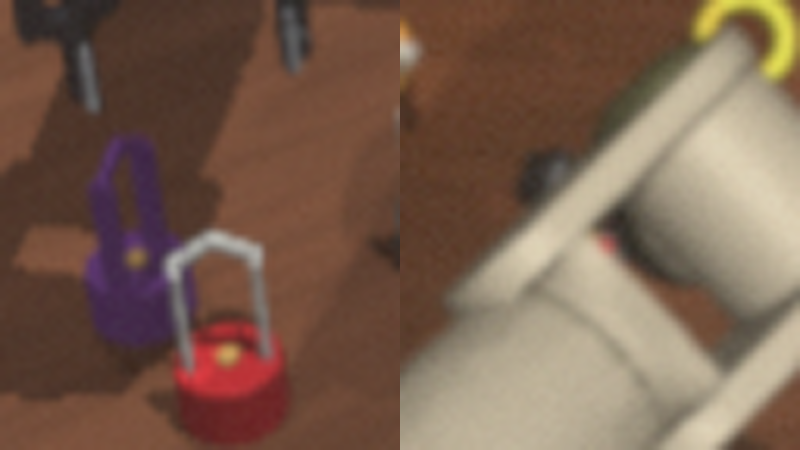

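The scene crop shows the two open fingertips at native (153.7,221.3) and (185.9,214.9), and the red yoke below at peak (173.2,241.8). In the top view the arm hides it. I compare the finger projection to get any bias.

```bash
python3 - <<'E'
from h import *
p=eyes.capture("scene");s,t,M=st()
for zz in (191.5,204.5):
  for k in(-42,42): print(zz,k,proj(p,[t[0]+k*M[0,2],t[1]+k*M[1,2],zz]).round(1))
print(proj(p,[[474,-317,116],[475,-315,116],[470,-320,116]]).round(1))
F=[]
for i in range(8): eyes.capture("scene");F.append(ctrl.sense()["force"])
print(np.mean(F,0),np.std(F,0))
E
python3 go.py 474 -316 90 -16
```

```text
191.5 -42 [[183.5 218.1]]
191.5 42 [[154.9 223.7]]
204.5 -42 [[183.  214.5]]
204.5 42 [[154.3 220.1]]
[[171.8 241.1]
 [172.5 241. ]
 [170.3 240.8]]
[-0.1057409  -0.23402126 -0.00597189] [0.41210251 0.54987643 0.47530032]
t 3.73 tcp [ 474.9 -314.7  213.3] F [-0.51 -0.59 -0.84] w 1.001 q [-0.79  0.44  1.42 -0.    1.28  1.06]
dp [  0.5 123.3   1.5]
yaw -16.01
roll -0.0
```

```bash
python3 -m crank '[{"dp":[0,20,1],"roll":0,"gripper":0},{"dp":[0,50,1],"roll":0,"gripper":0},{"dp":[0,80,1],"roll":0,"gripper":0},{"dp":[0,105,1],"roll":0,"gripper":0},{"dp":[0,120,1],"roll":0,"gripper":0},{"dp":[0,127,1],"roll":0,"gripper":0},{"dp":[0,127,1],"roll":0,"gripper":60},{"dp":[0,127,1],"roll":0,"gripper":90},{"dp":[0,127,1],"roll":0,"gripper":100},{"dp":[0,127,1],"roll":0,"gripper":110}]' 40
python3 -m crank '[{"dp":[0,0,0],"roll":0,"gripper":120},{"dp":[0,0,0],"roll":0,"gripper":140},{"dp":[0,0,0],"roll":0,"gripper":255},{"dp":[0,0,0],"roll":0,"gripper":255},{"dp":[0,0,0],"roll":0,"gripper":255},{"dp":[0,0,0],"roll":0,"gripper":255}]' 40
python3 go.py 474 -316 86 -16
```

```text
time_s: 4.57
eef_pos: [475.2, -316.1, 87.5]
ee_rot: [0.098, -0.099, -0.7, 0.701]
force: [-0.8, -0.1, -0.3]
grip_width: 0.571
time_s: 5.07
eef_pos: [475.4, -316.0, 87.3]
ee_rot: [0.098, -0.099, -0.7, 0.701]
force: [0.9, 0.2, 6.0]
grip_width: 0.516
t 5.07 tcp [ 475.4 -316.    87.3] F [0.91 0.2  6.  ] w 0.516 q [-0.79  0.59  1.55  0.    1.    1.06]
dp [1.3 1.3 0.4]
yaw -16.01
roll -0.0
```

```bash
python3 -m crank '[{"dp":[0,-5,0],"roll":0,"gripper":255},{"dp":[0,-20,0],"roll":0,"gripper":255},{"dp":[0,-40,0],"roll":0,"gripper":255},{"dp":[0,-65,0],"roll":0,"gripper":255},{"dp":[0,-90,0],"roll":0,"gripper":255},{"dp":[0,-115,0],"roll":0,"gripper":255},{"dp":[0,-140,0],"roll":0,"gripper":255},{"dp":[0,-165,0],"roll":0,"gripper":255},{"dp":[0,-185,0],"roll":0,"gripper":255},{"dp":[0,-195,0],"roll":0,"gripper":255}]' 40
python3 go.py 495 17 282 -3
```

```text
time_s: 5.9
eef_pos: [474.9, -315.7, 283.6]
ee_rot: [0.098, -0.099, -0.7, 0.701]
force: [0.8, -0.7, -4.5]
grip_width: 0.51
t 5.9 tcp [ 474.9 -315.7  283.6] F [ 0.79 -0.7  -4.48] w 0.51 q [-0.79  0.39  1.31  0.    1.44  1.06]
dp [  72.3    1.1 -325.3]
yaw -15.99
roll -0.227
```

```bash
python3 -m crank '[{"dp":[4,0,-16],"roll":-0.02,"gripper":255},{"dp":[10,0,-45],"roll":-0.05,"gripper":255},{"dp":[18,0,-80],"roll":-0.08,"gripper":255},{"dp":[27,0,-120],"roll":-0.11,"gripper":255},{"dp":[36,0,-160],"roll":-0.14,"gripper":255},{"dp":[45,0,-200],"roll":-0.17,"gripper":255},{"dp":[53,0,-240],"roll":-0.2,"gripper":255},{"dp":[62,0,-280],"roll":-0.227,"gripper":255},{"dp":[69,0,-310],"roll":-0.227,"gripper":255},{"dp":[72,0,-325],"roll":-0.227,"gripper":255}]' 40
python3 -m crank '[{"dp":[0,0,0],"roll":0,"gripper":255},{"dp":[0,0,0],"roll":0,"gripper":255},{"dp":[0,0,0],"roll":0,"gripper":255}]'
python3 go.py 495 17 282 -3
cat > look.py <<'E'
import sys
from h import *
F=[];o=[]
for n,X in(("scene",(540,15,270)),("top",(540,15,270))):
    p=eyes.capture(n);u,v=[int(t) for t in proj(p,X)[0]];im=cv2.cvtColor(p["color"],cv2.COLOR_RGB2BGR)[v-36:v+36,u-32:u+32]
    o.append(cv2.resize(im,(400,450),interpolation=cv2.INTER_CUBIC));print(n,u-32,v-36)
    for l in("hook_saddle","hook_tip","red_cast_eye"):
        for d in models.spot_point(p,l)[:3]:
            if np.hypot(d["centre"][0]-u,d["centre"][1]-v)<40: print(n,l,np.round(d["centre"],1),round(d["confidence"],2))
    F.append(ctrl.sense()["force"])
cv2.imwrite("pics/"+sys.argv[1],np.hstack(o))
for i in range(int(sys.argv[2])): eyes.capture("scene");F.append(ctrl.sense()["force"])
print("F",np.mean(F,0).round(2),np.std(F,0).round(2),len(F))
E
python3 look.py m4.png 12
```

```text
time_s: 6.73
eef_pos: [494.3, 20.2, 280.5]
ee_rot: [-0.018, 0.017, 0.707, -0.706]
force: [-0.1, -0.4, -4.6]
grip_width: 0.508
time_s: 6.98
eef_pos: [494.9, 16.1, 280.7]
ee_rot: [0.019, -0.018, -0.707, 0.707]
force: [0.3, 0.0, -3.8]
grip_width: 0.51
t 6.98 tcp [494.9  16.1 280.7] F [ 0.31  0.   -3.77] w 0.51 q [-0.2   0.23  1.54 -0.    1.38  1.42]
dp [-0.  -1.3 -0.9]
yaw -3.01
roll -0.0
scene 240 138
scene hook_saddle [278.6 178.2] 0.45
scene hook_tip [273.  171.6] 0.5
scene red_cast_eye [264.7 160.3] 0.92
top 210 141
top hook_saddle [244.8 170.3] 0.65
F [-0.02  0.02 -4.03] [0.55 0.43 0.42] 14
```

View pics/m4.png

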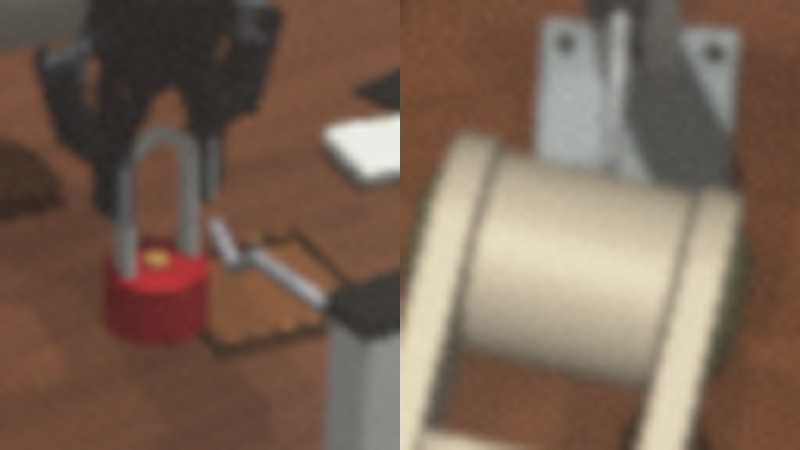

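The scene crop shows the casting held upright, peak underside near native (265.7,160.2), hook tip (273.8,173.1), and dip (277.5,179.8); the top view is hidden by the wrist. The weight is about 4.0 N, so I expect the hook to draw about 83 mm. I check bias against predictions.

Run:
```python
from h import *
p=eyes.capture("scene");s,t,M=st()
e=t+[0,0,20.7]
print("eye pred",proj(p,[e,e+[5,0,0],e+[0,5,0],e+[0,0,5]]).round(1).tolist())
print("tip,saddle pred",proj(p,[[544.3,14.9,277],[561.3,14,262]]).round(1).tolist())
```

```text
eye pred [[264.7, 159.7], [265.7, 160.3], [266.0, 159.2], [264.7, 158.3]]
tip,saddle pred [[273.6, 172.9], [276.6, 179.4]]
```

```bash
python3 go.py 561.5 13.5 282 -3; python3 -c "
from h import *
print(st()[2].round(3))"
```

```text
t 8.03 tcp [495.1  16.7 281.3] F [-0.96  0.64 -3.89] w 0.513 q [-0.2   0.23  1.54  0.    1.38  1.42]
dp [-66.5  -0.7  -0.3]
yaw -2.99
roll 0.0
[[-0.999  0.    -0.052]
 [ 0.052  0.    -0.999]
 [-0.    -1.    -0.   ]]
```

```bash
python3 -m crank '[{"dp":[-6,0,0],"roll":0,"gripper":255},{"dp":[-16,0,0],"roll":0,"gripper":255},{"dp":[-28,0,0],"roll":0,"gripper":255},{"dp":[-40,0,0],"roll":0,"gripper":255},{"dp":[-52,0,0],"roll":0,"gripper":255},{"dp":[-61,0,0],"roll":0,"gripper":255},{"dp":[-66,5,0],"roll":0,"gripper":255},{"dp":[-66,15,0],"roll":0,"gripper":255},{"dp":[-66,22,0],"roll":0,"gripper":255},{"dp":[-66,26,0],"roll":0,"gripper":255}]'
python3 go.py 561.5 13.5 282 -3
python3 - <<'E'
from h import *
p=eyes.capture("scene");save(p,"m5.png",(240,130,320,200),8)
F=[]
for i in range(6): eyes.capture("scene");F.append(ctrl.sense()["force"])
print(np.mean(F,0).round(2))
s,t,M=st();print(proj(p,[t+[0,0,20.7],[544.3,14.9,277],[561.3,14,262]]).round(1).tolist())
E
```

```text
time_s: 8.87
eef_pos: [560.2, 13.3, 253.5]
ee_rot: [-0.019, 0.017, 0.707, -0.707]
force: [-0.2, 0.6, -3.9]
grip_width: 0.51
t 8.87 tcp [560.2  13.3 253.5] F [-0.19  0.59 -3.88] w 0.51 q [-0.19  0.39  1.39  0.    1.37  1.44]
dp [ -1.2 -28.5  -0.2]
yaw -2.99
roll 0.0
[-0.08 -0.   -3.64]
[[276.5, 175.4], [273.6, 172.9], [276.6, 179.4]]
```

View pics/m5.png

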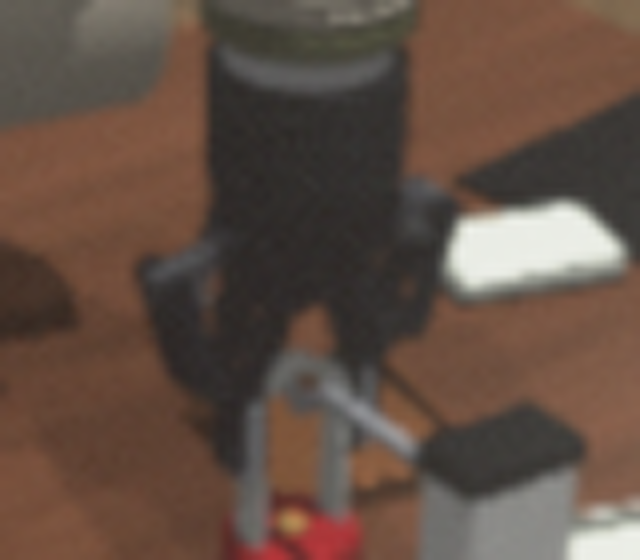

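The crop shows the hook bar passing through the yoke opening at crop (310,385), peak directly in front of the tip, about 12 mm above the saddle. I now lower slowly (18–24 mm/s).

```bash
python3 -m crank '[{"dp":[-1,1.5,0],"roll":0,"gripper":255},{"dp":[-1,3,0],"roll":0,"gripper":255},{"dp":[-1,4.5,0],"roll":0,"gripper":255},{"dp":[-1,6,0],"roll":0,"gripper":255},{"dp":[-1,7.5,0],"roll":0,"gripper":255},{"dp":[-1,9,0],"roll":0,"gripper":255},{"dp":[-1,10.5,0],"roll":0,"gripper":255},{"dp":[-1,12,0],"roll":0,"gripper":255},{"dp":[-1,13.5,0],"roll":0,"gripper":255},{"dp":[-1,15,0],"roll":0,"gripper":255}]'
python3 -m crank '[{"dp":[0,2,0],"roll":0,"gripper":255},{"dp":[0,4,0],"roll":0,"gripper":255},{"dp":[0,6,0],"roll":0,"gripper":255},{"dp":[0,8,0],"roll":0,"gripper":255},{"dp":[0,10,0],"roll":0,"gripper":255},{"dp":[0,12,0],"roll":0,"gripper":255},{"dp":[0,14,0],"roll":0,"gripper":255},{"dp":[0,16,0],"roll":0,"gripper":255},{"dp":[0,18,0],"roll":0,"gripper":255},{"dp":[0,20,0],"roll":0,"gripper":255}]'
cat > f.py <<'E'
import sys
from h import *
F=[]
for i in range(int(sys.argv[1])): p=eyes.capture("scene");F.append(ctrl.sense()["force"])
s,t,M=st();print("t",s["time_s"],"tcp",t.round(1),"F",np.mean(F,0).round(2),"w",s["grip_width"])
if len(sys.argv)>2: save(p,sys.argv[2],(230,140,310,210),8);print("eye",proj(p,t+[0,0,20.7]).round(1))
E
python3 f.py 8
```

```text
time_s: 10.05
eef_pos: [562.0, 13.1, 240.2]
ee_rot: [0.018, -0.019, -0.707, 0.707]
force: [0.4, -0.2, -2.9]
grip_width: 0.512
time_s: 10.88
eef_pos: [562.0, 13.2, 220.1]
ee_rot: [-0.018, 0.019, 0.707, -0.707]
force: [0.0, 0.3, -2.6]
grip_width: 0.514
t 11.2833 tcp [562.   13.1 220.4] F [ 0.28  0.23 -2.73] w 0.5123535569496108
```

```bash
python3 -m crank '[{"dp":[0,2,0],"roll":0,"gripper":255},{"dp":[0,4,0],"roll":0,"gripper":255},{"dp":[0,6,0],"roll":0,"gripper":255},{"dp":[0,8,0],"roll":0,"gripper":255},{"dp":[0,10,0],"roll":0,"gripper":255},{"dp":[0,12,0],"roll":0,"gripper":255},{"dp":[0,14,0],"roll":0,"gripper":255},{"dp":[0,16,0],"roll":0,"gripper":255},{"dp":[0,18,0],"roll":0,"gripper":255},{"dp":[0,20,0],"roll":0,"gripper":255}]'
python3 -m crank '[{"dp":[0,2,0],"roll":0,"gripper":255},{"dp":[0,4,0],"roll":0,"gripper":255},{"dp":[0,6,0],"roll":0,"gripper":255},{"dp":[0,8,0],"roll":0,"gripper":255},{"dp":[0,10,0],"roll":0,"gripper":255},{"dp":[0,12,0],"roll":0,"gripper":255},{"dp":[0,14,0],"roll":0,"gripper":255},{"dp":[0,16,0],"roll":0,"gripper":255},{"dp":[0,18,0],"roll":0,"gripper":255},{"dp":[0,20,0],"roll":0,"gripper":255}]'
python3 f.py 12
```

```text
time_s: 12.12
eef_pos: [562.0, 13.1, 200.1]
ee_rot: [0.018, -0.019, -0.707, 0.707]
force: [0.7, 0.3, -1.9]
grip_width: 0.511
time_s: 12.95
eef_pos: [562.1, 13.1, 180.2]
ee_rot: [-0.018, 0.019, 0.707, -0.707]
force: [-0.5, 0.7, -0.5]
grip_width: 0.509
t 13.55 tcp [562.   13.2 180.3] F [ 0.7   0.93 -0.62] w 0.516425288597244
```

```bash
python3 -m crank '[{"dp":[0,2,0],"roll":0,"gripper":255},{"dp":[0,4,0],"roll":0,"gripper":255},{"dp":[0,6,0],"roll":0,"gripper":255},{"dp":[0,8,0],"roll":0,"gripper":255},{"dp":[0,10,0],"roll":0,"gripper":255},{"dp":[0,11,0],"roll":0,"gripper":255},{"dp":[0,12,0],"roll":0,"gripper":255},{"dp":[0,13,0],"roll":0,"gripper":255},{"dp":[0,13,0],"roll":0,"gripper":255}]'
python3 f.py 40 m6.png
```

```text
time_s: 14.3
eef_pos: [562.0, 13.2, 167.1]
ee_rot: [-0.018, 0.018, 0.707, -0.707]
force: [0.9, 0.9, -0.3]
grip_width: 0.514
t 16.3 tcp [562.   13.2 167.3] F [ 1.01  0.94 -0.04] w 0.5155589975349681
eye [[276.  199.7]]
```

View pics/m6.png

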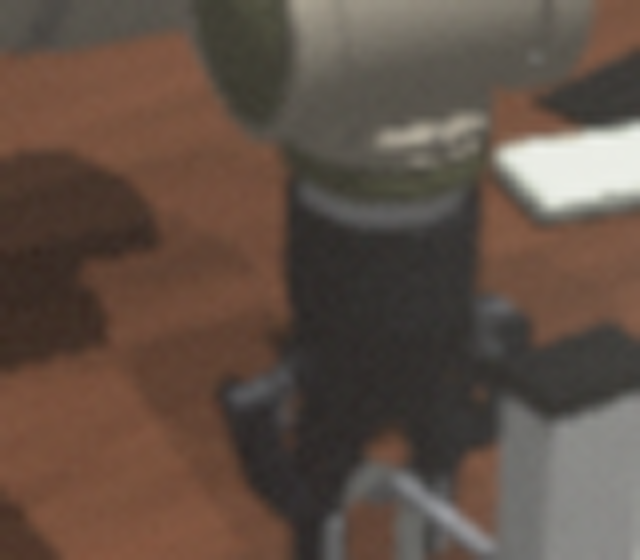

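The crop shows the yoke peak at crop (375,470) resting on the hook with the bar leaving to the column. Vertical force is now ~0 (the weight is on the spring), with about 1 N sideways in +x and +y; I relieve that with a small shift.

```bash
python3 -m crank '[{"dp":[-0.5,0,-0.5],"roll":0,"gripper":255},{"dp":[-1,0,-1],"roll":0,"gripper":255},{"dp":[-1.5,0,-1.5],"roll":0,"gripper":255},{"dp":[-1.5,0,-1.5],"roll":0,"gripper":255},{"dp":[-1.5,0,-1.5],"roll":0,"gripper":255}]'
python3 f.py 16
```

```text
time_s: 16.72
eef_pos: [562.8, 14.5, 166.9]
ee_rot: [0.019, -0.018, -0.707, 0.707]
force: [-4.9, -1.4, -0.6]
grip_width: 0.512
t 17.5167 tcp [562.8  14.5 166.9] F [-5.01 -1.04 -0.11] w 0.5094921456607916
```

```bash
python3 -m crank '[{"dp":[0.4,0,0.4],"roll":0,"gripper":255},{"dp":[0.8,0,0.7],"roll":0,"gripper":255},{"dp":[1.2,0,0.7],"roll":0,"gripper":255},{"dp":[1.2,0,0.7],"roll":0,"gripper":255},{"dp":[1.2,0,0.7],"roll":0,"gripper":255}]'
python3 f.py 20
```

```text
time_s: 17.93
eef_pos: [562.5, 14.1, 167.4]
ee_rot: [-0.018, 0.019, 0.707, -0.707]
force: [-1.4, 2.8, 0.1]
grip_width: 0.509
t 18.9333 tcp [562.4  14.  167.3] F [-0.13  3.41 -0.06] w 0.5123180074577244
```

```bash
python3 -m crank '[{"dp":[0,0,-0.2],"roll":0,"gripper":255},{"dp":[0,0,-0.4],"roll":0,"gripper":255},{"dp":[0,0,-0.4],"roll":0,"gripper":255},{"dp":[0,0,-0.4],"roll":0,"gripper":255}]'
python3 f.py 30
```

```text
time_s: 19.27
eef_pos: [562.4, 14.1, 167.3]
ee_rot: [0.018, -0.018, -0.707, 0.707]
force: [0.0, 0.8, -0.0]
grip_width: 0.512
t 20.7667 tcp [562.4  14.3 167.3] F [-0.03 -0.41 -0.1 ] w 0.5105954966557127
```

```bash
python3 -m crank '[{"dp":[0,0,0],"roll":0,"gripper":255},{"dp":[0,0,0],"roll":0,"gripper":255},{"dp":[0,0,0],"roll":0,"gripper":115},{"dp":[0,0,0],"roll":0,"gripper":105},{"dp":[0,0,0],"roll":0,"gripper":80},{"dp":[0,0,0],"roll":0,"gripper":40},{"dp":[0,0,0],"roll":0,"gripper":0},{"dp":[0,0,0],"roll":0,"gripper":0},{"dp":[0,0,0],"roll":0,"gripper":0},{"dp":[0,0,0],"roll":0,"gripper":0}]' 20
python3 - <<'E'
from h import *
G=[]
a=eyes.capture("scene")
for i in range(20):
    p=eyes.capture("scene");G.append(cv2.cvtColor(p["color"],cv2.COLOR_RGB2GRAY)[170:260,240:310].astype(float))
F=ctrl.sense();print(F["time_s"],F["grip_width"])
G=np.array(G);print([round(float(np.abs(cv2.GaussianBlur(G[i]-G[-1],(0,0),1.5)).max()),1) for i in range(0,19,2)])
save(p,"m7.png",(230,150,310,220),8)
E
```

```text
time_s: 21.6
eef_pos: [562.4, 14.3, 167.3]
ee_rot: [-0.018, 0.018, 0.707, -0.707]
force: [0.2, 0.2, -0.3]
grip_width: 1.001
22.65 1.0031105408679586
[1.4, 1.3, 1.1, 1.5, 1.3, 1.5, 1.2, 1.4, 1.1, 1.2]
```

View pics/m7.png

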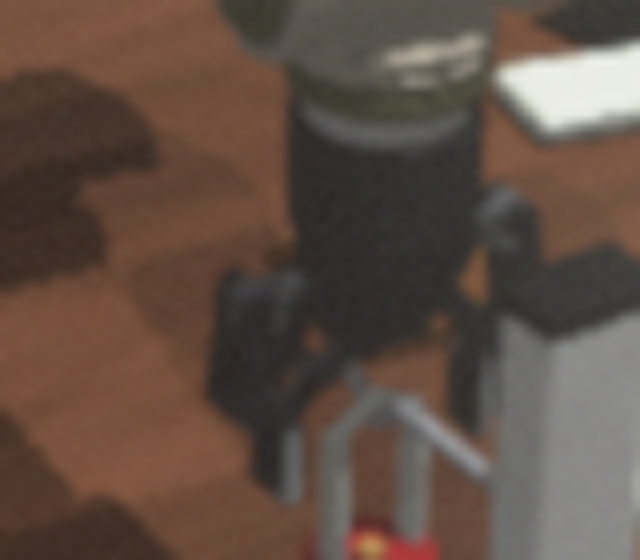

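The crop shows the casting hanging alone on the hook, fingers open and clear on both sides (straps at crop (335,480),(412,470); pads at (290,465),(468,380)); the image is unchanged over the 1 s watched. I let it hang a little longer, then close gently again.

```bash
python3 -m crank '[{"dp":[0,0,0],"roll":0,"gripper":0},{"dp":[0,0,0],"roll":0,"gripper":0},{"dp":[0,0,0],"roll":0,"gripper":0},{"dp":[0,0,0],"roll":0,"gripper":0},{"dp":[0,0,0],"roll":0,"gripper":0},{"dp":[0,0,0],"roll":0,"gripper":0},{"dp":[0,0,0],"roll":0,"gripper":0},{"dp":[0,0,0],"roll":0,"gripper":0},{"dp":[0,0,0],"roll":0,"gripper":0},{"dp":[0,0,0],"roll":0,"gripper":0}]' 20
python3 f.py 8
python3 -m crank '[{"dp":[0,0,0],"roll":0,"gripper":40},{"dp":[0,0,0],"roll":0,"gripper":70},{"dp":[0,0,0],"roll":0,"gripper":85},{"dp":[0,0,0],"roll":0,"gripper":95},{"dp":[0,0,0],"roll":0,"gripper":102},{"dp":[0,0,0],"roll":0,"gripper":106},{"dp":[0,0,0],"roll":0,"gripper":109},{"dp":[0,0,0],"roll":0,"gripper":112},{"dp":[0,0,0],"roll":0,"gripper":114},{"dp":[0,0,0],"roll":0,"gripper":116}]' 20
python3 -m crank '[{"dp":[0,0,0],"roll":0,"gripper":118},{"dp":[0,0,0],"roll":0,"gripper":120},{"dp":[0,0,0],"roll":0,"gripper":122},{"dp":[0,0,0],"roll":0,"gripper":124},{"dp":[0,0,0],"roll":0,"gripper":126},{"dp":[0,0,0],"roll":0,"gripper":128},{"dp":[0,0,0],"roll":0,"gripper":131},{"dp":[0,0,0],"roll":0,"gripper":135},{"dp":[0,0,0],"roll":0,"gripper":145},{"dp":[0,0,0],"roll":0,"gripper":255}]' 20
python3 -m crank '[{"dp":[0,0,0],"roll":0,"gripper":255},{"dp":[0,0,0],"roll":0,"gripper":255},{"dp":[0,0,0],"roll":0,"gripper":255}]' 40
python3 f.py 10
```

```text
time_s: 23.48
eef_pos: [562.4, 14.3, 167.3]
ee_rot: [-0.018, 0.018, 0.707, -0.707]
force: [0.5, -0.0, 0.2]
grip_width: 0.996
t 23.8833 tcp [562.4  14.3 167.3] F [ 0.13 -0.18 -0.12] w 1.0015669143398742
time_s: 24.72
eef_pos: [562.4, 14.3, 167.3]
ee_rot: [-0.018, 0.018, 0.707, -0.707]
force: [0.4, -0.8, -1.0]
grip_width: 0.546
time_s: 25.55
eef_pos: [562.3, 14.4, 167.3]
ee_rot: [-0.018, 0.018, 0.707, -0.707]
force: [0.0, -0.1, 0.5]
grip_width: 0.521
time_s: 25.8
eef_pos: [562.4, 14.3, 167.3]
ee_rot: [0.018, -0.018, -0.707, 0.707]
force: [0.1, -0.2, 0.9]
grip_width: 0.511Traceback (most recent call last):
  File "f.py", line 4, in <module>
    for i in range(int(sys.argv[1])): p=eyes.capture("scene");F.append(ctrl.sense()["force"])
                                        ~~~~~~~~~~~~^^^^^^^^^
ValueError: 200 camera calls are used up
```

Camera calls are used up (the network calls evidently count), so the rest relies on the earlier measurements and the force reading. The casting hung free for over 2 s and is held again. Slow lift off the hook now.

```bash
python3 -m crank '[{"dp":[0,-1,0],"roll":0,"gripper":255},{"dp":[0,-3,0],"roll":0,"gripper":255},{"dp":[0,-5,0],"roll":0,"gripper":255},{"dp":[0,-7,0],"roll":0,"gripper":255},{"dp":[0,-9.5,0],"roll":0,"gripper":255},{"dp":[0,-12,0],"roll":0,"gripper":255},{"dp":[0,-14.5,0],"roll":0,"gripper":255},{"dp":[0,-17,0],"roll":0,"gripper":255},{"dp":[0,-19.5,0],"roll":0,"gripper":255},{"dp":[0,-22,0],"roll":0,"gripper":255}]' 40
python3 -m crank '[{"dp":[0,-2.5,0],"roll":0,"gripper":255},{"dp":[0,-5,0],"roll":0,"gripper":255},{"dp":[0,-7.5,0],"roll":0,"gripper":255},{"dp":[0,-10,0],"roll":0,"gripper":255},{"dp":[0,-12.5,0],"roll":0,"gripper":255},{"dp":[0,-15,0],"roll":0,"gripper":255},{"dp":[0,-17.5,0],"roll":0,"gripper":255},{"dp":[0,-20,0],"roll":0,"gripper":255},{"dp":[0,-22.5,0],"roll":0,"gripper":255},{"dp":[0,-25,0],"roll":0,"gripper":255}]'
```

```text
time_s: 26.83
eef_pos: [562.3, 14.4, 189.5]
ee_rot: [-0.018, 0.018, 0.707, -0.707]
force: [-0.2, 0.3, -1.7]
grip_width: 0.511
time_s: 27.67
eef_pos: [562.3, 14.3, 214.5]
ee_rot: [-0.019, 0.018, 0.707, -0.707]
force: [0.1, 0.1, -2.8]
grip_width: 0.507
```

```bash
python3 -m crank '[{"dp":[0,-2,0],"roll":0,"gripper":255},{"dp":[0,-4,0],"roll":0,"gripper":255},{"dp":[0,-6,0],"roll":0,"gripper":255},{"dp":[0,-8,0],"roll":0,"gripper":255},{"dp":[0,-10,0],"roll":0,"gripper":255},{"dp":[0,-12,0],"roll":0,"gripper":255},{"dp":[0,-14,0],"roll":0,"gripper":255},{"dp":[0,-16,0],"roll":0,"gripper":255},{"dp":[0,-18,0],"roll":0,"gripper":255},{"dp":[0,-20,0],"roll":0,"gripper":255}]'
python3 -m crank '[{"dp":[0,-2,0],"roll":0,"gripper":255},{"dp":[0,-4,0],"roll":0,"gripper":255},{"dp":[0,-6,0],"roll":0,"gripper":255},{"dp":[0,-8,0],"roll":0,"gripper":255},{"dp":[0,-10,0],"roll":0,"gripper":255},{"dp":[0,-12,0],"roll":0,"gripper":255},{"dp":[0,-14,0],"roll":0,"gripper":255},{"dp":[0,-17,0],"roll":0,"gripper":255},{"dp":[0,-20,0],"roll":0,"gripper":255},{"dp":[0,-23,0],"roll":0,"gripper":255}]'
python3 -m crank '[{"dp":[0,-4,0],"roll":0,"gripper":255},{"dp":[0,-8,0],"roll":0,"gripper":255},{"dp":[0,-13,0],"roll":0,"gripper":255},{"dp":[0,-18,0],"roll":0,"gripper":255},{"dp":[0,-23,0],"roll":0,"gripper":255},{"dp":[0,-27,0],"roll":0,"gripper":255},{"dp":[0,-28,0],"roll":0,"gripper":255}]'
python3 go.py 480 18 285
```

```text
time_s: 28.5
eef_pos: [562.3, 14.3, 234.4]
ee_rot: [-0.019, 0.018, 0.707, -0.707]
force: [-1.0, 0.2, -3.4]
grip_width: 0.511
time_s: 29.33
eef_pos: [562.4, 14.3, 257.6]
ee_rot: [-0.018, 0.018, 0.707, -0.707]
force: [0.2, -0.1, -4.2]
grip_width: 0.512
time_s: 29.92
eef_pos: [562.6, 14.3, 286.2]
ee_rot: [0.018, -0.019, -0.707, 0.707]
force: [-0.3, 0.0, -3.5]
grip_width: 0.515
t 29.92 tcp [562.6  14.3 286.2] F [-0.33  0.03 -3.49] w 0.515 q [-0.18  0.38  1.32  0.    1.44  1.44]
dp [82.6  1.1  0.6]
yaw -2.99
```

```bash
python3 -m crank '[{"dp":[4,0,0],"roll":0,"gripper":255},{"dp":[12,0,0],"roll":0,"gripper":255},{"dp":[22,0,0],"roll":0,"gripper":255},{"dp":[34,0,0],"roll":0,"gripper":255},{"dp":[46,0,0],"roll":0,"gripper":255},{"dp":[58,0,0],"roll":0,"gripper":255},{"dp":[69,0,0],"roll":0,"gripper":255},{"dp":[78,0,0],"roll":0,"gripper":255},{"dp":[83,0,0],"roll":0,"gripper":255},{"dp":[85,0,0],"roll":0,"gripper":255}]'
python3 go.py 457 293 284
```

```text
time_s: 30.75
eef_pos: [476.8, 18.9, 285.3]
ee_rot: [-0.018, 0.018, 0.707, -0.707]
force: [0.7, -0.7, -4.1]
grip_width: 0.512
t 30.75 tcp [476.8  18.9 285.3] F [ 0.73 -0.74 -4.13] w 0.512 q [-0.21  0.18  1.58  0.    1.38  1.42]
dp [  34.1    1.4 -272.7]
yaw -2.99
```

```bash
python3 -m crank '[{"dp":[2,0,-12],"roll":0,"gripper":255},{"dp":[5,0,-37],"roll":0,"gripper":255},{"dp":[9,0,-70],"roll":0,"gripper":255},{"dp":[13,0,-105],"roll":0,"gripper":255},{"dp":[17,0,-140],"roll":0,"gripper":255},{"dp":[22,0,-175],"roll":0,"gripper":255},{"dp":[26,0,-210],"roll":0,"gripper":255},{"dp":[30,0,-240],"roll":0,"gripper":255},{"dp":[33,0,-262],"roll":0,"gripper":255},{"dp":[34,0,-273],"roll":0,"gripper":255}]'
python3 -m crank '[{"dp":[0,20,0],"roll":0,"gripper":255},{"dp":[0,45,0],"roll":0,"gripper":255},{"dp":[0,70,0],"roll":0,"gripper":255},{"dp":[0,95,0],"roll":0,"gripper":255},{"dp":[0,115,0],"roll":0,"gripper":255},{"dp":[0,135,0],"roll":0,"gripper":255},{"dp":[0,150,0],"roll":0,"gripper":255},{"dp":[0,160,0],"roll":0,"gripper":255},{"dp":[0,168,0],"roll":0,"gripper":255},{"dp":[0,172,0],"roll":0,"gripper":255}]'
python3 go.py 457 293 91.3
```

```text
time_s: 31.58
eef_pos: [457.2, 295.7, 284.9]
ee_rot: [-0.018, 0.017, 0.707, -0.707]
force: [-0.8, 0.6, -3.4]
grip_width: 0.508
time_s: 32.42
eef_pos: [457.9, 292.9, 112.6]
ee_rot: [0.019, -0.018, -0.707, 0.707]
force: [0.1, -0.0, -4.3]
grip_width: 0.515
t 32.42 tcp [457.9 292.9 112.6] F [ 0.13 -0.03 -4.27] w 0.515 q [ 0.35  0.5   1.61 -0.    1.03  1.98]
dp [ 0.9 21.3 -0.1]
yaw -3.01
```

```bash
python3 -m crank '[{"dp":[0,2,0],"roll":0,"gripper":255},{"dp":[0,4,0],"roll":0,"gripper":255},{"dp":[0,6,0],"roll":0,"gripper":255},{"dp":[0,8,0],"roll":0,"gripper":255},{"dp":[0,10,0],"roll":0,"gripper":255},{"dp":[0,12,0],"roll":0,"gripper":255},{"dp":[0,13.5,0],"roll":0,"gripper":255},{"dp":[0,15,0],"roll":0,"gripper":255},{"dp":[0,16,0],"roll":0,"gripper":255},{"dp":[0,17,0],"roll":0,"gripper":255}]'
for i in 1 2; do :; done
python3 -m crank '[{"dp":[0,0.5,0],"roll":0,"gripper":255},{"dp":[0,1,0],"roll":0,"gripper":255},{"dp":[0,1.5,0],"roll":0,"gripper":255},{"dp":[0,1.5,0],"roll":0,"gripper":255}]'
python3 -m crank '[{"dp":[0,0.5,0],"roll":0,"gripper":255},{"dp":[0,1,0],"roll":0,"gripper":255},{"dp":[0,1,0],"roll":0,"gripper":255},{"dp":[0,1,0],"roll":0,"gripper":255}]'
```

```text
time_s: 33.25
eef_pos: [457.8, 293.2, 96.2]
ee_rot: [-0.018, 0.018, 0.707, -0.707]
force: [-0.4, 0.4, -4.1]
grip_width: 0.512
time_s: 33.58
eef_pos: [457.7, 293.2, 94.7]
ee_rot: [-0.018, 0.018, 0.707, -0.707]
force: [-0.2, -0.9, -3.8]
grip_width: 0.512
time_s: 33.92
eef_pos: [457.8, 293.2, 93.8]
ee_rot: [-0.018, 0.018, 0.707, -0.707]
force: [-0.2, 0.7, -4.7]
grip_width: 0.515
```

```bash
python3 -m crank '[{"dp":[0,0.4,0],"roll":0,"gripper":255},{"dp":[0,0.8,0],"roll":0,"gripper":255},{"dp":[0,0.8,0],"roll":0,"gripper":255}]'
python3 -m crank '[{"dp":[0,0.4,0],"roll":0,"gripper":255},{"dp":[0,0.8,0],"roll":0,"gripper":255},{"dp":[0,0.8,0],"roll":0,"gripper":255}]'
python3 -m crank '[{"dp":[0,0.4,0],"roll":0,"gripper":255},{"dp":[0,0.8,0],"roll":0,"gripper":255},{"dp":[0,0.8,0],"roll":0,"gripper":255}]'
```

```text
time_s: 34.17
eef_pos: [458.0, 293.2, 93.7]
ee_rot: [-0.018, 0.019, 0.707, -0.707]
force: [-1.9, -1.9, 4.5]
grip_width: 0.512
time_s: 34.42
eef_pos: [458.3, 293.3, 93.6]
ee_rot: [-0.018, 0.019, 0.707, -0.707]
force: [-3.7, -2.8, 11.8]
grip_width: 0.511
time_s: 34.67
eef_pos: [458.6, 293.3, 93.6]
ee_rot: [-0.017, 0.019, 0.707, -0.707]
force: [-5.3, -4.2, 17.8]
grip_width: 0.508
```

Contact at TCP z = 93.7 (expected about 91 for the tray floor; 101 for the rim), so it is on the floor. I ease the pressure off and release.

```bash
python3 -m crank '[{"dp":[0,-0.5,0],"roll":0,"gripper":255},{"dp":[0,-1,0],"roll":0,"gripper":255},{"dp":[0,-1.3,0],"roll":0,"gripper":255},{"dp":[0,-1.3,0],"roll":0,"gripper":255},{"dp":[0,-1.3,0],"roll":0,"gripper":255}]'
python3 -c "
from h import *
print(ctrl.sense()['wrist_torque'])"
```

```text
time_s: 35.08
eef_pos: [458.3, 293.3, 93.6]
ee_rot: [-0.018, 0.019, 0.707, -0.707]
force: [-1.7, -1.3, 7.8]
grip_width: 0.51
[-0.28572974  0.14806208  0.03806031]
```

```bash
python3 -m crank '[{"dp":[0,-0.4,0],"roll":0,"gripper":255},{"dp":[0,-0.7,0],"roll":0,"gripper":255},{"dp":[0,-0.7,0],"roll":0,"gripper":255},{"dp":[0,-0.7,0],"roll":0,"gripper":255}]'
python3 -c "
from h import *
print(ctrl.sense()['wrist_torque'])"
```

```text
time_s: 35.42
eef_pos: [458.1, 293.2, 93.6]
ee_rot: [-0.018, 0.019, 0.707, -0.707]
force: [1.1, -0.4, 3.4]
grip_width: 0.509
[-0.0562259  -0.15883391  0.03597368]
```

Nearly unloaded on the floor (Fz +3 N, from −4). Open gradually.

```bash
python3 -m crank '[{"dp":[0,0,0],"roll":0,"gripper":255},{"dp":[0,0,0],"roll":0,"gripper":255},{"dp":[0,0,0],"roll":0,"gripper":118},{"dp":[0,0,0],"roll":0,"gripper":114},{"dp":[0,0,0],"roll":0,"gripper":105},{"dp":[0,0,0],"roll":0,"gripper":80},{"dp":[0,0,0],"roll":0,"gripper":40},{"dp":[0,0,0],"roll":0,"gripper":0},{"dp":[0,0,0],"roll":0,"gripper":0},{"dp":[0,0,0],"roll":0,"gripper":0}]' 20
python3 -m crank '[{"dp":[0,-5,0],"roll":0,"gripper":0},{"dp":[0,-15,0],"roll":0,"gripper":0},{"dp":[0,-35,0],"roll":0,"gripper":0},{"dp":[0,-60,0],"roll":0,"gripper":0},{"dp":[0,-90,0],"roll":0,"gripper":0},{"dp":[0,-120,0],"roll":0,"gripper":0},{"dp":[0,-150,0],"roll":0,"gripper":0},{"dp":[0,-170,0],"roll":0,"gripper":0},{"dp":[0,-180,0],"roll":0,"gripper":0},{"dp":[0,-180,0],"roll":0,"gripper":0}]'
python3 -m crank '[{"dp":[0,0,0],"roll":0,"gripper":0},{"dp":[0,0,0],"roll":0,"gripper":0},{"dp":[0,0,0],"roll":0,"gripper":0},{"dp":[0,0,0],"roll":0,"gripper":0}]'
python3 -c "
from h import *
print(eyes.capture('scene')['shot'])" 2>&1 | tail -1
```

```text
time_s: 36.25
eef_pos: [457.7, 293.2, 93.4]
ee_rot: [0.019, -0.018, -0.707, 0.707]
force: [0.5, -0.3, -0.8]
grip_width: 0.994
time_s: 37.08
eef_pos: [458.2, 293.4, 275.9]
ee_rot: [-0.017, 0.02, 0.707, -0.706]
force: [0.8, -0.6, 0.7]
grip_width: 1.002
time_s: 37.42
eef_pos: [457.5, 293.1, 272.3]
ee_rot: [0.019, -0.018, -0.707, 0.707]
force: [-0.3, 0.6, 0.0]
grip_width: 1.002
ValueError: 200 camera calls are used up
```

```bash
python3 -c "
from rig import ctrl
print(ctrl.finish_job())"
```

```text
the job is handed in; nothing more can be done
None
```

I hung the red casting on the scale hook, let it hang free, lifted it off and set it down in the white tray, and handed the job in at about 37 s. I could not check the final placement by camera.

- **On the hook:** I lowered the casting at about 18–24 mm/s until the wrist carried almost nothing (about −0.1 N). It then hung free for more than 2 s. The images I compared over 1 s of that showed no movement. It weighed about 3.9 N, roughly 0.4 kg.
- **Sideways push:** While trimming the position before letting go, the hook was pushed sideways by up to about 5 N. That is below the 15 N strain limit and was back near zero before release.
- **Off the hook:** I gripped it again gently, lifted it at up to 30 mm/s until it was clear of the spring, and carried it to the tray.
- **Setting down:** Contact came at a tool height of 93.7 mm. I expected about 91 mm for the tray floor and 101 mm for the rim. The difference fits the casting sinking a couple of mm when I let go on the hook. I pressed a little too far (18 N), eased off to about 3 N and opened slowly. The wrist force read about zero afterwards.

**Not confirmed:** the 200 camera calls ran out after the re-grip, because the force averaging and, it seems, the network calls counted against them. The tray position comes from the early pictures. I estimate it is good to about 10 mm, with about 28 mm of room around the puck. That it stands upright in the tray rests on the contact height and forces alone.

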